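Refit the spring button of a dehumidifier

TASK

The grey carrier in the top of the dehumidifier sits the wrong way round: lift it clear by its rod, turn it half a turn and seat it flat in its well again so that its ridge is next to the small dome lamp, and let go. Then thread the spring button over the rod, cap up, twisting it slightly if the coils snag, until it rests on the two nibs near the rod's foot, let go of it there, and press down on its cap until the spring clicks past the nibs onto the carrier. Leave the spring upright there and the cup, jar and spoon rest where they are.

Things in the scene. Friction and masses are not known exactly. Their poses are not given: they have to be found in the camera images.
- dehumidifier: Round white dehumidifier, 160 mm across, 90 mm high, does not move. Origin: centre of its underside; z up. Its flat top has a central rectangular well, 63 mm (along x) by 47 mm (y), 16 mm deep (floor 74 mm above the origin), mouth bevelled 3 mm. A small amber dome lamp (14 mm across, 5 mm proud) on the top, 58 mm from the axis towards +x, marks the end where the carrier's ridge belongs.
- seat_mid (a point): Point on the dehumidifier's axis, 115 mm above its underside: where rod_mid lies when the carrier is fully seated. Axes as the dehumidifier's.
- rod_mid (a point): Point on the axis of the carrier's upright rod, half-way up; axes as the carrier's. The grey plastic rod reaches 25 mm up and 25 mm down from here. It is round, 24 mm across, with a flat along its whole length facing the carrier's +x, 5 mm from the axis (so 17 mm thick along x). Its top 5 mm taper to 16 mm across. The carrier is loose and weighs about 120 g.
- block_top (a point): Centre of the top face of the carrier's block, at the rod's foot, 25 mm below rod_mid. The block is 60 mm (its x) by 44 mm (its y) and 16 mm thick, and starts seated in the well, its top flush, the ridge away from the lamp. Two round sprung nibs, 10 mm tall, stick out of the rod at its +y and -y sides, their centres 9 mm above this point, 4 mm proud of the rod; they give way inwards.
- ridge (a point): Top centre of the ridge, 6 mm wide and 3 mm high, across one end of the carrier's block, 27 mm from the rod's axis towards the carrier's +x (the side the rod's flat faces).
- spring_mid (a point): Point on the axis of the spring button, half-way up, 34 mm above its foot. The spring button (loose, about 65 g) starts upright on the shelf: a steel coil spring, 34 mm outside, 28 mm inside, with a white press cap fixed on its upper end, 68 mm high in all. On the rod it stops on the nibs with this point about 21 mm above rod_mid; home it is 9 mm above rod_mid.
- spring_foot (a point): Centre of the spring's lower end. The lowest coil is D-shaped: on the spring's +x side the wire runs straight across, its inner face 6 mm from the axis, so that it goes over the rod only with that stretch at the rod's flat (within some 8 degrees, else it snags on the rod's end). It stops on the nibs about 12 mm above block_top; pressing the cap with some 5 to 15 N takes it past them onto the block.
- cap_top (a point): Centre of the press cap's top face. The cap is 36 mm across, 6 mm thick, and cut straight on the spring's +x side, 12 mm from the axis (same side as the straight stretch of the lowest coil). Uncompressed it is 68 mm above the spring's foot; the coil shortens by up to 8 mm (0.8 N per mm) and is then solid.
- cup_mid (a point): Centre of the grey silicone cup, 72 mm across and 75 mm high, half-way up. Leave alone.
- jar_mid (a point): Centre of the empty glass jar with steel screw lid, 76 mm across and 110 mm high, half-way up. Leave alone.
- spoon_rest: Stainless spoon rest, a shallow dish 92 mm across and 14 mm high with a flat handle reaching 130 mm from its centre along +x; origin under the dish's centre. Leave alone.
- organiser: Clear plastic organiser, 170 x 220 x 130 mm, with a pull-out tray in its front; fixed. Origin: centre of its underside. Not needed.

How it is judged:
On the way, in this order (a step that is already met when the one before it is completed fails the run):
1. the carrier is lifted clear of the well (z of rod_mid in the frame of dehumidifier above 0.131 m).
2. the carrier is seated in the well the other way round, ridge by the lamp, and let go (distance between rod_mid and seat_mid below 0.0045 m and angle between rod_mid's own z axis and vertical below 0.06 rad and x of ridge in the frame of dehumidifier above 0.02 m and contact force between the fingers and anything else below 0.05 N), for 0.2 s.
3. the spring is threaded over the rod, rests on the nibs and is let go (all of step 2 and horizontal distance between spring_mid and rod_mid below 0.006 m and angle between spring_mid's own z axis and vertical below 0.12 rad and z of spring_mid in the frame of rod_mid between 0.015 and 0.026 m), for 0.2 s.
At the end, for the whole second after the job is handed in: Carrier seated on the well floor (within 4.5 mm of seat_mid, upright), ridge at the lamp end; spring round the rod, within 6 mm of its axis, within 7 degrees of upright, its foot within 3.5 mm of the carrier's top face; robot touching nothing, spring at rest (all of step 2 and horizontal distance between spring_mid and rod_mid below 0.006 m and angle between spring_mid's own z axis and vertical below 0.12 rad and z of spring_mid in the frame of rod_mid between 0.004 and 0.0125 m and linear speed of spring below 0.02 m/s).
It fails at once if the cup is shoved or tipped (distance of cup_mid from where it was at the start of the episode above 0.03 m or angle between cup_mid's own z axis and vertical above 0.3 rad).
It fails at once if the jar is shoved or tipped (distance of jar_mid from where it was at the start of the episode above 0.03 m or angle between jar_mid's own z axis and vertical above 0.3 rad).
It fails at once if the spoon rest is shoved or tipped (distance of spoon_rest from where it was at the start of the episode above 0.03 m or angle between spoon_rest's own z axis and vertical above 0.3 rad).
It also fails if it takes over 64 s, if anything falls off the work surface, if the arm or the gripper's body presses on something with over 40 N, if the wrist force passes 120 N, or if a joint passes its speed limit or range.

ROBOT

A 7-joint arm with a two-finger parallel gripper is mounted at the origin on the work surface. World frame = base frame: x ahead of the robot, y to its left, z up, the work surface at z = 0. Lengths are in m, angles in rad, forces in N, time in s.
With the tool pointing down it reaches from about 0.425 to 0.95 m from the base axis. Payload 16.7 kg.
Tool frame: the origin (TCP) lies at the very end of the fingers, on their centre line; the grasp point (between the pads) lies bot.grasp_offset behind it (bot.grasp_offset is the distance from the TCP to the grasp point, in m); z points along the fingers, x is the direction in which the jaws open and shut, and the axes are right-handed (so a half turn about z gives the same grasp; the last joint's range is limited). The gripper opens to 94 mm and grips with 3 to 60 N. Pads are 16 mm wide; open, the fingers measure 119 mm over their backs; the gripper's body (75 mm by 177 mm) begins 78 mm behind the grasp point.
Start: joints at [-1.389, 0.426, 0.074, 1.606, -0.034, 1.111, -0.067], TCP at [0.22, 0.638, 0.205] pointing down, gripper open.
Joint ranges: [-2.85, 2.85], [-0.5, 2.14], [-1.23, 1.37], [0.21, 2.46], [-1.02, 4.16], [0.16, 2.05], [-2.73, 2.73]. Speed limits (rad/s): [1.89, 1.89, 2.39, 2.39, 3.01, 3.01, 3.01].

INTERFACE

Orientations are given as a rotation vector (axis times angle).
In Python, from rig import bot gives the robot as it stands. The module is installed in compiled form; this text tells all that it offers. Calls block until the motion is done:
- bot.goto(position, orientation): joint-space move of the TCP to a pose.
- bot.move_linear(position, ori=None, max_speed=0.15): straight line of the TCP; ori=None keeps the orientation; max_speed is the mean speed in m/s.
- bot.movej(angles): joint-space move.
- bot.let_go() and bot.gripper_close(): open the fingers fully, or close them until they stop; the grip force is fixed at half the most.
- bot.wait(seconds).
- bot.solve_ik(position, orientation): joint angles nearest the present ones, or None.
- bot.read_camera(name): name is "scene" or "side" or "wrist"; returns a dict with "image" (420x560x3 uint8, blue, green, red), "fx", "fy", "cx", "cy" (pixels), "T" (4x4, takes a point from camera to world coordinates). Camera axes: x right, y down, z forward; pixel columns grow to the right and rows downward; lengths in m; the calibration is good to about 2 mm. A picture is of the moment at which its call begins. There is no depth.
A pose or a line that the arm cannot do raises bot.MotionError and nothing moves.
- bot.hand_in(): hands the job in, once; it reports no verdict.
Readings, each from a call of its own:
- bot.get_t(): time.
- bot.get_joint_pos(): joint angles.
- bot.get_qd(): joint speeds.
- bot.get_joint_torque(): joint torques, N m.
- bot.get_ee_pos(): TCP position.
- bot.get_orientation(): TCP orientation.
- bot.get_contact_force(): force on the tool from outside, world axes, zero at the start.
- bot.get_moment(): the same for the moment, N m.
- bot.get_gripper_width(): finger opening in m.
Only numpy, scipy, OpenCV 4.12 (cv2) and the standard library are available. Lean on these libraries where they do the work, as an engineer would, in place of code of your own. Each camera call takes 0.05 s, during which the arm holds its last target. There are 200 camera calls.

## Working session

There is one attempt and no reset: what is moved stays moved. The work goes in short steps, each a Python script; the robot and the scene stay as the last script left them, time stands still between calls to the robot, and variables do not carry over. Pictures are saved under pics/ and viewed, about 8 in all and at most 12, crops included, and the job is handed in when it is done.

```bash
mkdir -p pics; ls; python3 - <<'E'
from rig import bot
import cv2,numpy as np
np.set_printoptions(precision=4,suppress=True)
ims=[]
for n in("scene","side"):
    c=bot.read_camera(n); cv2.imwrite(f"pics/{n}0.png",c["image"])
    print(n,c["fx"],c["fy"],c["cx"],c["cy"]);print(c["T"])
print(bot.get_t(),bot.grasp_offset,bot.get_ee_pos(),bot.get_orientation(),bot.get_gripper_width())
E
```

```text
pics
scene 398.84705401319127 398.84705401319127 278.1036598709307 205.57145562819406
[[-0.0232  0.7138 -0.7     1.3048]
 [ 0.9996  0.0053 -0.0278  0.0041]
 [-0.0162 -0.7004 -0.7136  0.9341]
 [ 0.      0.      0.      1.    ]]
side 434.7590654804073 434.7590654804073 281.7976656148627 209.65893898587
[[ 0.9824 -0.112   0.1494  0.3038]
 [-0.1854 -0.4888  0.8524 -1.0272]
 [-0.0225 -0.8651 -0.501   0.6639]
 [ 0.      0.      0.      1.    ]]
0.1 0.0188 [0.2198 0.6378 0.2049] [ 2.5573  1.8236 -0.0013] 0.09417176107068365
```

View pics/scene0.png

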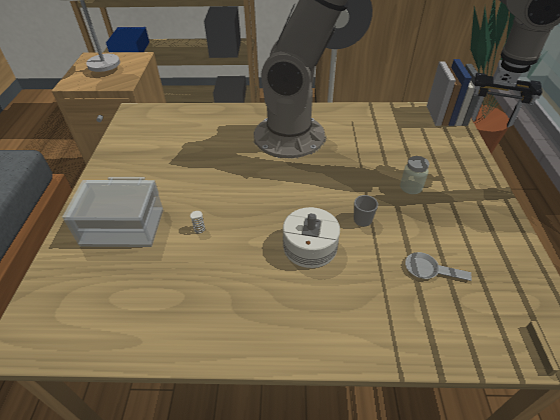

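View pics/side0.png

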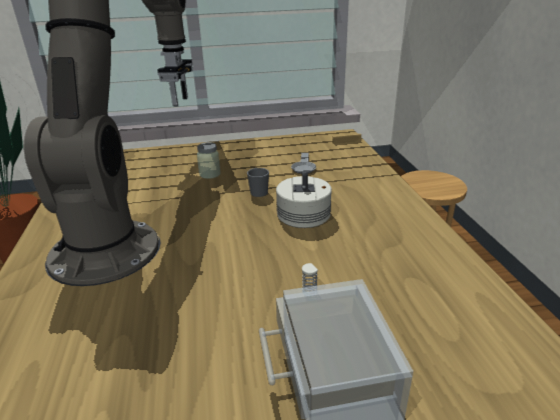

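Scene: dehumidifier top centre at about (312,229), lamp (308,243), spring cap (197,215), cup (365,211). Side: top centre about (304,188), lamp (324,187), cap (309,269). I'll triangulate these coarsely, then look from above with the wrist camera.

```bash
cat > h.py <<'E'
from rig import bot
import cv2,numpy as np
from scipy.spatial.transform import Rotation as R
np.set_printoptions(precision=4,suppress=True)
def down(yaw): return (R.from_euler('z',yaw)*R.from_euler('x',np.pi)).as_rotvec()
def ray(c,p):
    T=c["T"]; d=T[:3,:3]@np.array([(p[0]-c["cx"])/c["fx"],(p[1]-c["cy"])/c["fy"],1.]); return T[:3,3],d/np.linalg.norm(d)
def plane(c,p,z):
    o,d=ray(c,p); return o+d*(z-o[2])/d[2]
def tri(cs,ps):
    A=np.zeros((3,3));b=np.zeros(3);rs=[ray(c,p) for c,p in zip(cs,ps)]
    for o,d in rs:
        P=np.eye(3)-np.outer(d,d);A+=P;b+=P@o
    x=np.linalg.solve(A,b); return x,max(np.linalg.norm(np.cross(x-o,d)) for o,d in rs)
E
python3 - <<'E'
from h import *
s=bot.read_camera("scene");d=bot.read_camera("side")
for n,a,b in(("top",(312,229),(304,188)),("lamp",(308,243),(324,187)),("cap",(197,215),(309,269))):
    print(n,*tri([s,d],[a,b]))
print("cup top",plane(s,(365,201),.075),"organ",plane(s,(157,185),.13),plane(s,(160,210),.05))
w=bot.read_camera("wrist");print(w["fx"],w["cx"],w["cy"]);T0=np.eye(4);T0[:3,:3]=R.from_rotvec(bot.get_orientation()).as_matrix();T0[:3,3]=bot.get_ee_pos();print(np.linalg.inv(T0)@w["T"])
x=tri([s,d],[(312,229),(304,188)])[0]
for yaw in np.arange(-np.pi,np.pi,np.pi/4):
    q=bot.solve_ik([x[0],x[1],.3],down(yaw)); print(round(yaw,2),q)
E
```

```text
top [0.5629 0.0686 0.084 ] 0.00015029687706577107
lamp [0.6183 0.0551 0.0883] 0.0011716237307443362
cap [ 0.4926 -0.2738  0.0617] 0.0018343838241544961
cup top [0.4407 0.2342 0.075 ] organ [ 0.4324 -0.3924  0.13  ] [ 0.4595 -0.3953  0.05  ]
356.5486583683275 273.59843436061857 214.83631706269256
[[ 1.      0.0001  0.0005  0.0001]
 [-0.0002  0.9622  0.2722 -0.0812]
 [-0.0005 -0.2722  0.9622 -0.1794]
 [ 0.      0.      0.      1.    ]]
-3.14 [ 0.5959  0.3226 -1.0274  1.6873  0.286   1.2942  2.6538]
-2.36 [-1.1839  0.3526  1.2304  1.7772 -0.3489  1.2607 -2.2196]
-1.57 [-0.9821  0.2333  0.9023  1.7704 -0.1937  1.2309 -1.5987]
-0.79 [-0.8881  0.2108  0.7777  1.7666 -0.1565  1.2276 -0.8539]
0.0 [-0.8491  0.2038  0.7279  1.7649 -0.1435  1.2269 -0.0828]
0.79 [-0.7895  0.1953  0.6536  1.7622 -0.1257  1.2261  0.6829]
1.57 [-0.7158  0.1874  0.5636  1.7587 -0.1059  1.2257  1.4466]
2.36 [-0.6095  0.1799  0.4365  1.7534 -0.0805  1.226   2.2042]
```

```bash
python3 - <<'E'
from h import *
import pickle
t=bot.get_t();V=[]
for i,(dx,dy) in enumerate(((-.04,-.03),(.04,.03))):
    (bot.goto if i==0 else bot.move_linear)([.563+dx,.069+dy,.26],down(-1.81))
    c=bot.read_camera("wrist");V.append(c);cv2.imwrite(f"pics/w{i}.png",c["image"]);print(bot.get_t()-t)
pickle.dump(V,open("V.pkl","wb"))
cv2.imwrite("pics/w01.png",np.hstack([v["image"][:, 80:480] for v in V]))
E
```

```text
2.4417
3.3083
```

View pics/w01.png

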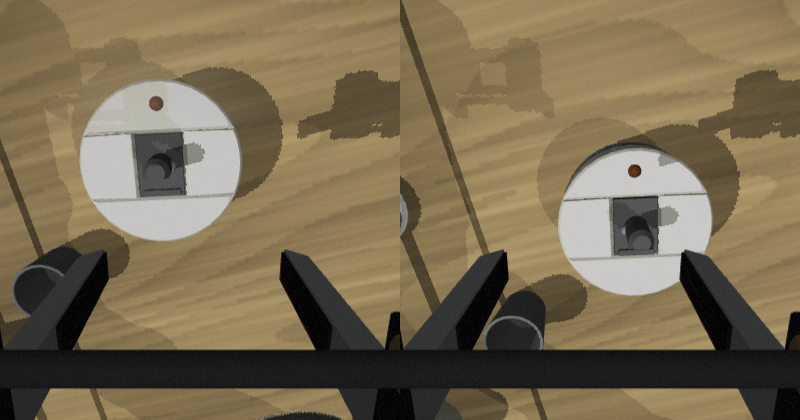

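The two wrist views show the dehumidifier top, at about (240,160) and (315,222) in full-image pixels. The lamp is at (235,103) and (314,171). The carrier's ridge is at the lower end, away from the lamp. Next I'll segment these.

```bash
cat > seg.py <<'E'
from h import *
def big(m): 
    cs,_=cv2.findContours(m.astype(np.uint8),cv2.RETR_EXTERNAL,cv2.CHAIN_APPROX_NONE); return max(cs,key=cv2.contourArea)
def seg(c):
    im=c["image"];h=cv2.cvtColor(im,cv2.COLOR_BGR2HSV);o={}
    w=(h[...,1]<28)&(h[...,2]>110)
    w=cv2.morphologyEx(w.astype(np.uint8),cv2.MORPH_OPEN,np.ones((3,3)))
    hull=cv2.convexHull(big(cv2.morphologyEx(w,cv2.MORPH_CLOSE,np.ones((5,5)))));e=cv2.fitEllipse(hull);o["disc"]=np.array(e[0]);o["e"]=e
    disc=np.zeros(w.shape,np.uint8);cv2.ellipse(disc,(e[0],(e[1][0]*.94,e[1][1]*.94),e[2]),1,-1)
    l=(h[...,1]>120)&(disc>0);M=cv2.moments(big(l));o["lamp"]=np.array([M["m10"],M["m01"]])/M["m00"]
    d=(h[...,2]<115)&(disc>0)&(h[...,1]<90);d=cv2.morphologyEx(d.astype(np.uint8),cv2.MORPH_OPEN,np.ones((5,5)))
    b=cv2.boxPoints(cv2.minAreaRect(big(d)));o["box"]=b;return o
E
python3 - <<'E'
from seg import *
import pickle
V=pickle.load(open("V.pkl","rb"));S=[seg(v) for v in V];out=[]
for k in("disc","lamp"): print(k,[s[k] for s in S],*tri(V,[s[k] for s in S]))
for v,s in zip(V,S):
    print("z.09",plane(v,s["disc"],.09),plane(v,s["lamp"],.093),"diam px",s["e"][1])
    P=np.array([plane(v,p,.09)[:2] for p in s["box"]]);print("box",P.mean(0),P[1]-P[0],P[2]-P[1],np.linalg.norm(P[1]-P[0]),np.linalg.norm(P[2]-P[1]))
    g=v["image"].copy();c=s["disc"].astype(int);x0,y0=c-50;s4=4
    g=cv2.resize(g[y0:y0+100,x0:x0+100],None,fx=4,fy=4,interpolation=cv2.INTER_CUBIC)
    cv2.polylines(g,[((s["box"]-[x0,y0]+.5)*4).astype(int)],1,(0,0,255));print("crop org",x0,y0);out.append(cv2.convertScaleAbs(g,alpha=1.6))
cv2.imwrite("pics/crop.png",np.hstack(out))
E
```

```text
disc [array([240.3358, 159.7538]), array([314.8879, 221.241 ])] [0.564  0.0641 0.0865] 2.9955996067762343e-06
lamp [array([233.5854, 103.7398]), array([314.4037, 170.5963])] [0.6165 0.055  0.095 ] 0.0009074265750254924
z.09 [0.5643 0.0637 0.09  ] [0.6161 0.0559 0.093 ] diam px (159.0856170654297, 162.99179077148438)
box [0.5597 0.0654] [-0.01   -0.0507] [-0.0607  0.0122] 0.051673751871237815 0.06191211699887202
crop org 190 109
z.09 [0.5651 0.0642 0.09  ] [0.6167 0.0542 0.093 ] diam px (146.40359497070312, 154.52415466308594)
box [0.5599 0.0645] [-0.0096 -0.0493] [-0.0627  0.0092] 0.05019520696125699 0.06338658650703703
crop org 264 171
```

View pics/crop.png

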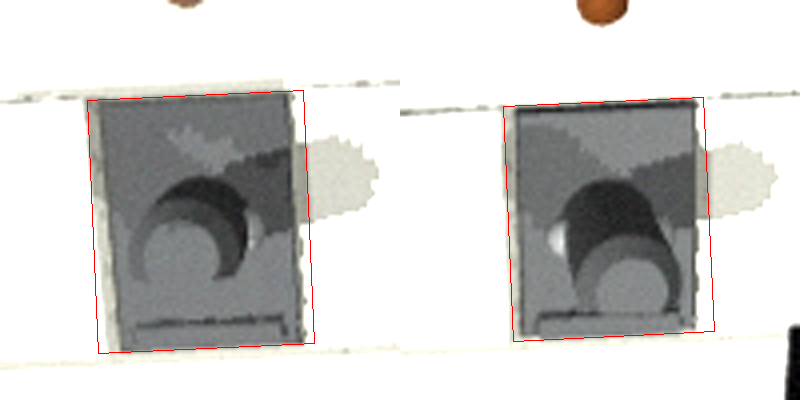

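Crop: the red box matches the well mouth, and lamp minus box centre is 57.5 mm against 58 expected. The disc fit is about 5 mm off, so I'll drop it. The rod top centre is at about (235,172.5) in view 0 and (322,244) in view 1. The flat faces the ridge, away from the lamp.

```bash
python3 - <<'E'
from seg import *
import pickle
V=pickle.load(open("V.pkl","rb"))
top,e=tri(V,[(235,172.5),(322,244)]);print("rod top",top,e)
for v,p in zip(V,[(235,172.5),(322,244)]): print(plane(v,p,.14))
yaw=-.18;ux=np.array([np.cos(yaw),np.sin(yaw)])
well=np.array([.5597,.0652]);print("rod rel well along lamp dir/perp",(top[:2]-well)@ux,(top[:2]-well)@[-ux[1],ux[0]])
for y in(yaw-np.pi/2,yaw+np.pi/2):
    for z in (.107,.22): print(bot.solve_ik([*well,z],down(y)))
print(bot.get_t())
E
```

```text
rod top [0.5602 0.0647 0.1425] 0.00023286217429876492
[0.56   0.0648 0.14  ]
[0.559  0.0647 0.14  ]
rod rel well along lamp dir/perp 0.0005626629709177035 -0.0004546562776906272
[-0.7948  0.4409  0.7206  1.981  -0.3818  0.857  -1.6174]
[-0.8907  0.2949  0.8115  1.8774 -0.2426  1.0706 -1.7339]
[ 0.5586  0.5598 -1.0254  1.9039  0.5684  1.0035  0.6694]
[ 0.5861  0.3954 -1.024   1.7972  0.3676  1.1568  0.8355]
3.5583
```

```bash
python3 - <<'E'
from h import *
y=-.18-np.pi/2;p=np.array([.5597,.0649])
f=lambda: print(round(bot.get_t(),2),bot.get_ee_pos(),bot.get_contact_force(),bot.get_gripper_width())
bot.goto([*p,.19],down(y));f()
bot.move_linear([*p,.108],max_speed=.1);f()
bot.gripper_close();f()
bot.move_linear([*p,.165],max_speed=.08);f()
bot.move_linear([*p,.170],max_speed=.1);f()
print(bot.get_moment())
c=bot.read_camera("scene");cv2.imwrite("pics/lift.png",cv2.resize(c["image"][150:290,230:420],None,fx=4,fy=4))
print(bot.get_joint_pos())
E
```

```text
4.01 [0.5591 0.0645 0.1902] [0.3855 0.8411 0.537 ] 0.09366755931546407
4.97 [0.5601 0.0649 0.1085] [-0.1823 -0.2645  0.9839] 0.09382359058345122
6.06 [0.5596 0.0649 0.1079] [ 0.3544  0.0054 -0.5911] 0.023469113913419593
6.92 [0.5594 0.065  0.1647] [-0.0798 -0.7688 -1.1466] 0.023099410144192513
7.17 [0.5598 0.0649 0.1701] [-0.7318 -1.0737 -1.1551] 0.02343412871057175
[0.0106 0.1737 0.062 ]
[-0.8526  0.3569  0.7802  1.9293 -0.3014  0.9749 -1.6832]
```

View pics/lift.png

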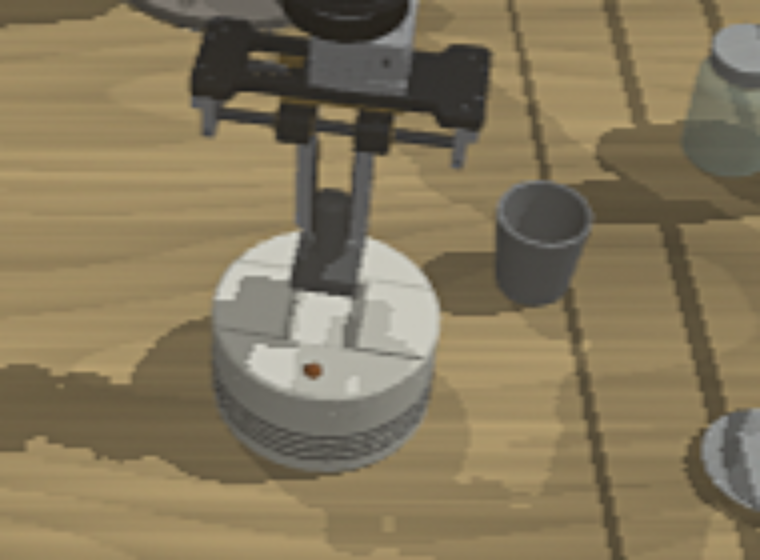

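The carrier is lifted clear and hangs level between the fingers; in the crop the lamp is at (312,370) and the well is empty. Next: the half turn and re-insertion.

```bash
python3 - <<'E'
from h import *
y=-.18-np.pi/2;p=np.array([.5597,.0649])
f=lambda: print(round(bot.get_t(),2),bot.get_ee_pos(),bot.get_contact_force(),bot.get_moment(),bot.get_gripper_width())
for k in(1,2,3): 
    bot.goto([*p,.17],down(y+k*np.pi/3))
f();print(bot.get_joint_pos())
for z in(.13,.122,.118,.114,.110,.108):
    bot.move_linear([*p,z],max_speed=.06 if z>.125 else .03);f()
    if bot.get_contact_force()[2]>8: print("stop");break
c=bot.read_camera("scene");cv2.imwrite("pics/ins.png",cv2.resize(c["image"][170:280,250:400],None,fx=5,fy=5))
E
```

```text
10.07 [0.5597 0.0649 0.1699] [-0.6508 -0.0404 -0.614 ] [-0.0077  0.0341  0.0296] 0.023516565725796603
[-0.3377  0.2815  0.1295  1.9017 -0.0437  0.9612  1.1998]
10.89 [0.5599 0.0649 0.1302] [ 0.5315  0.0909 -2.5861] [0.0222 0.0307 0.045 ] 0.023218820345583133
11.31 [0.5596 0.0649 0.1219] [ 0.2311  0.2752 -0.8431] [ 0.0496 -0.0183 -0.0025] 0.023411508745402345
11.59 [0.5605 0.0649 0.1183] [ 4.3555 -0.6886  0.5244] [-0.0954 -1.1556  0.0031] 0.023227109793172367
11.88 [0.5604 0.0649 0.1139] [ 6.0191 -0.2008 -1.3566] [-0.0816 -1.8405  0.0408] 0.02339944035524739
12.16 [0.5603 0.0649 0.1098] [ 6.3021 -1.7864 -2.5472] [-0.1439 -1.9262  0.0317] 0.02298324817460127
12.41 [0.5606 0.0649 0.1082] [ 6.4213 -1.1128  2.2258] [-0.1986 -1.6188  0.0673] 0.023468604679418963
```

```bash
python3 - <<'E'
from h import *
import pickle
p=np.array([.5597,.0649]);y=-.18+np.pi/2
f=lambda: print(round(bot.get_t(),2),bot.get_ee_pos(),bot.get_contact_force(),bot.get_moment())
bot.move_linear([.5612,.0646,.1075],max_speed=.02);f()
bot.let_go();f()
bot.move_linear([*p,.17],max_speed=.15)
V=[]
for i,(dx,dy,z) in enumerate(((.02,-.01,.24),(.0,.06,.24))):
    bot.goto([p[0]+dx,p[1]+dy,z],down(y));V.append(bot.read_camera("wrist"));f()
pickle.dump(V,open("V2.pkl","wb"))
cv2.imwrite("pics/w2.png",np.hstack([v["image"][:,80:480] for v in V]))
E
```

```text
12.71 [0.5614 0.0648 0.1078] [ 0.9868  0.8373 10.2925] [ 0.0209 -0.1152  0.017 ]
13.87 [0.5612 0.0646 0.1075] [ 0.3753 -0.2438 -0.5795] [ 0.0644 -0.0383 -0.0447]
14.88 [0.5791 0.0549 0.2387] [-0.4044  0.6744 -0.4894] [ 0.0013  0.0474 -0.0108]
15.32 [0.5588 0.125  0.2386] [-0.0149 -0.2638  0.4869] [-0.0571 -0.0128 -0.0274]
```

View pics/w2.png

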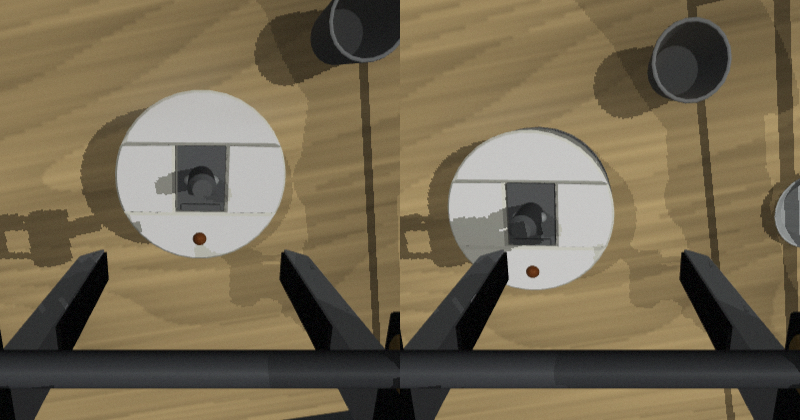

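The ridge is now next to the lamp (lamp at (280,238), ridge just above it at about (281,206) in the left view). Next: close views of the spring, plus enlarged rod crops.

```bash
python3 - <<'E'
from h import *
import pickle
y=1.39;V=[]
for i,(dx,dy) in enumerate(((-.03,-.02),(.03,.03))):
    bot.goto([.4926+dx,-.2738+dy,.2],down(y));V.append(bot.read_camera("wrist"))
print(bot.get_t(),bot.get_joint_pos())
pickle.dump(V,open("V3.pkl","wb"))
W=pickle.load(open("V2.pkl","rb"));out=[]
for v,c in zip(W,((283,185),(290-80+400-400+0,0))):
    pass
def crop(v,cx,cy,r,s): 
    return cv2.resize(v["image"][cy-r:cy+r,cx-r:cx+r],(s,s),interpolation=cv2.INTER_CUBIC)
row1=np.hstack([crop(W[0],282,180,50,300),crop(W[1],210,215,50,300)])
ps=[]
for v in V:
    T=np.linalg.inv(v["T"]);q=T@[.4926,-.2738,.06,1];u=int(v["fx"]*q[0]/q[2]+v["cx"]);w=int(v["fy"]*q[1]/q[2]+v["cy"]);ps.append((u,w))
print(ps)
r=60;row2=np.hstack([crop(v,min(max(u,r),560-r),min(max(w,r),420-r),r,300) for v,(u,w) in zip(V,ps)])
cv2.imwrite("pics/mix.png",cv2.convertScaleAbs(np.vstack([row1,row2]),alpha=1.3))
E
```

```text
17.4167 [ 0.0111  0.2821  0.3798  1.8542 -0.1205  1.0281  1.831 ]
[(298, 231), (232, 178)]
```

View pics/mix.png

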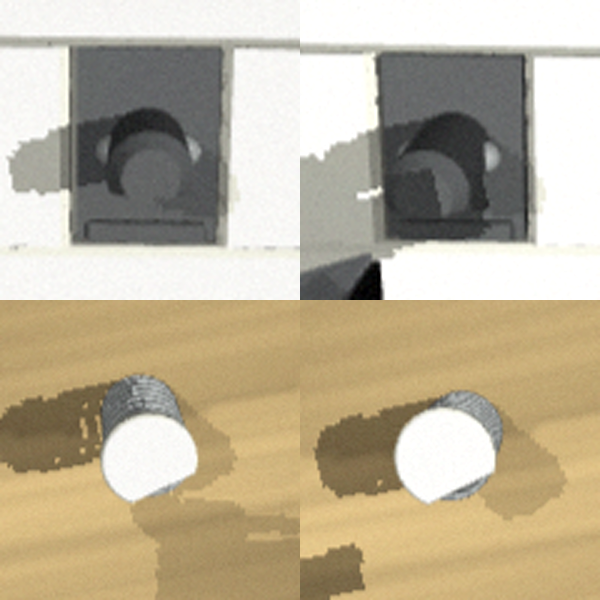

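Top crops: the carrier lies flat with its ridge on the lamp side, and the rod top is at about (282.7,189.3) in full-image pixels. Bottom crops: the white cap with its straight cut at lower right. I'll measure the cap's centre, height and yaw, and the carrier's yaw.

```bash
python3 - <<'E'
from seg import *
import pickle
V=pickle.load(open("V3.pkl","rb"));W=pickle.load(open("V2.pkl","rb"));C=[]
for v,(u,w) in zip(V,[(298,231),(232,178)]):
    h=cv2.cvtColor(v["image"],cv2.COLOR_BGR2HSV);m=np.zeros(h.shape[:2],np.uint8)
    m[w-60:w+60,u-60:u+60]=((h[...,1]<25)&(h[...,2]>170))[w-60:w+60,u-60:u+60]
    k=big(cv2.morphologyEx(m,cv2.MORPH_OPEN,np.ones((5,5))));C.append(cv2.minEnclosingCircle(k)[0])
    P=np.array([plane(v,q[0],.068)[:2] for q in k],np.float32)*1000
    c,r=cv2.minEnclosingCircle(P);d=np.linalg.norm(P-c,axis=1);L=P[d<.85*r]
    vx,vy,x0,y0=cv2.fitLine(L,cv2.DIST_HUBER,0,.01,.01).ravel();n=np.array([-vy,vx]);n*=np.sign(n@(np.array([x0,y0])-c))
    print("cap",c,r,"cut dist",n@(np.array([x0,y0])-c),"yaw",np.arctan2(n[1],n[0]),len(L))
print("tri",*tri(V,C))
o=np.array([232,130]);P=lambda x,y,z: plane(W[0],o+np.array([x,y])/3-.33,z)
print("rod",P(152,178,.14))
a,b=P(85,222,.093),P(215,218,.093);print("ridge yaw",np.arctan2(*(b-a)[[1,0]])-np.pi/2,(a+b)/2)
a,b,c,d=P(72,47,.09),P(222,45,.09),P(226,242,.09),P(72,243,.09)
print("well",(a+b+c+d)/4,[np.arctan2(*(q)[[1,0]]) for q in(d-a,c-b)],[np.arctan2(*(q)[[1,0]])-np.pi/2 for q in(b-a,c-d)])
s=[seg(x) for x in W]
print("lamp",*tri(W,[x["lamp"] for x in s]))
E
```

```text
cap (492.9207763671875, -275.3616638183594) 17.28628158569336 cut dist 11.070434146837215 yaw 0.29346177 19
cap (493.1502685546875, -275.3465881347656) 17.461986541748047 cut dist 11.116763954554699 yaw 0.26478082 18
tri [ 0.4929 -0.2752  0.0676] 5.1692955900581216e-05
rod [0.5581 0.0663 0.14  ]
ridge yaw -0.14869362237023775 [0.581  0.0628 0.093 ]
well [0.5585 0.0662 0.09  ] [np.float64(-0.1938795476807046), np.float64(-0.1350856152444496)] [np.float64(-0.1671168681993338), np.float64(-0.1736607734248523)]
lamp [0.6162 0.0544 0.0906] 1.939420118428508e-06
```

Spring axis is (0.493,-0.275), cap height 67.6 mm (68 expected), yaw about 0.28. Carrier yaw is about -0.175 and the rod is at about (0.5583,0.0658). Only 1 mm of clearance lies at the flat, so I'll enter biased 1.5 mm towards +x.

```bash
python3 - <<'E'
from h import *
f=lambda: print(round(bot.get_t(),2),bot.get_ee_pos(),bot.get_contact_force(),bot.get_moment(),bot.get_gripper_width())
s=[.493,-.2753]
bot.goto([*s,.12],down(.28))
bot.move_linear([*s,.018],max_speed=.1);f()
bot.gripper_close();f()
bot.move_linear([*s,.13],max_speed=.15);f()
bot.goto([.5598,.0655,.20],down(-.175));f()
bot.move_linear([.5598,.0655,.165],max_speed=.08);f()
a=bot.read_camera("scene");b=bot.read_camera("side")
cv2.imwrite("pics/pre.png",np.hstack([cv2.resize(a["image"][170:270,262:362],(400,400)),cv2.resize(b["image"][120:220,254:354],(400,400))]))
E
```

```text
19.48 [ 0.4934 -0.2755  0.0185] [0.8086 0.4909 1.4118] [0.005  0.0569 0.015 ] 0.09390508598678171
20.44 [ 0.4931 -0.2753  0.018 ] [-0.1446  0.6565 -0.6722] [-0.0142 -0.048  -0.0161] 0.03437484985558167
21.34 [ 0.4926 -0.275   0.1293] [-0.0128 -0.7197 -0.8937] [-0.0361  0.01    0.0128] 0.03407970363753763
22.68 [0.5597 0.0643 0.1996] [-0.7744 -1.7057 -0.0937] [-0.1033  0.0381 -0.0055] 0.03434310613690599
23.26 [0.5597 0.0653 0.1648] [-0.8254 -1.1271 -0.8819] [-0.0684  0.06   -0.0076] 0.03415661283591201
```

View pics/pre.png

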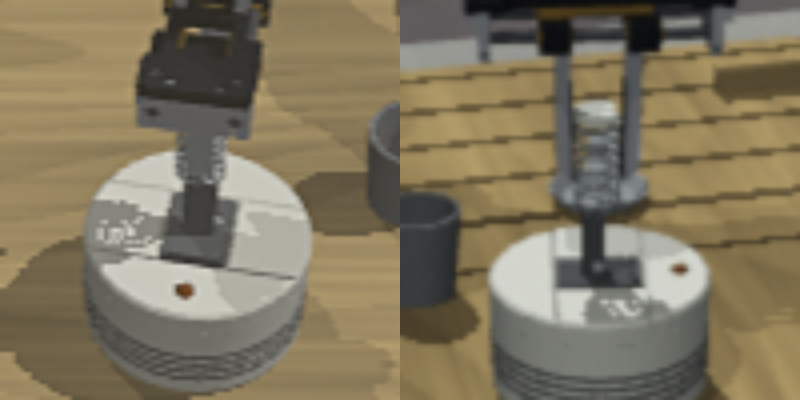

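The spring (side crop x≈598) hangs upright directly over the rod (x≈593), offset slightly to the lamp side as intended. Lowering in guarded steps.

```bash
python3 - <<'E'
from h import *
f=lambda: print(round(bot.get_t(),2),bot.get_ee_pos(),bot.get_contact_force(),bot.get_moment(),bot.get_gripper_width())
z=.165
while z>.1215:
    z-=.004;bot.move_linear([.5598,.0655,z],max_speed=.03);f()
    if np.mean([bot.get_contact_force()[2] for _ in range(5)])>3.5: print("stop");break
E
```

```text
23.64 [0.5597 0.0656 0.1609] [-0.1553  1.1074 -0.4935] [-0.0874  0.0932 -0.0383] 0.03421274449462289
23.93 [0.5597 0.0655 0.1568] [ 0.0887  1.1529 -0.7788] [-0.0912  0.0444  0.0025] 0.034591336859263744
24.21 [0.5597 0.0655 0.1528] [-0.5401 -0.3263 -0.6857] [-0.0843  0.0649  0.0216] 0.033958915260755736
24.49 [0.5597 0.0655 0.1488] [ 0.1643  0.6038 -0.5952] [-0.0724  0.0906  0.0225] 0.033946532535462266
24.77 [0.5597 0.0654 0.1448] [-0.1851 -1.2348 -0.0994] [-0.0714  0.0322  0.0274] 0.034174262476790784
25.06 [0.5597 0.0655 0.1408] [-0.8481 -0.6897 -0.8808] [-0.0773  0.1037 -0.03  ] 0.03394909272842417
25.34 [0.5597 0.0655 0.1368] [ 0.1602 -0.6213 -0.6331] [-0.0852  0.0468 -0.0064] 0.03368499246054536
25.62 [0.5597 0.0655 0.1328] [ 0.7565  0.0905 -0.7797] [-0.0774  0.0775  0.0156] 0.033717753827457383
25.91 [0.5597 0.0655 0.1288] [-0.2226  0.3578 -0.9583] [-0.0521  0.0707 -0.0246] 0.034106246152287904
26.19 [0.5597 0.0655 0.1248] [ 0.6594 -0.2618 -0.9323] [-0.0853  0.0937 -0.0166] 0.034168283682834207
26.48 [0.5598 0.0656 0.1209] [-0.5893  1.2936  1.349 ] [ 0.1592 -0.0355 -0.0171] 0.03398961919573384
```

Threaded without a snag, just touching the nibs. Letting go and checking.

```bash
python3 - <<'E'
from h import *
import pickle
f=lambda: print(round(bot.get_t(),2),bot.get_ee_pos(),bot.get_contact_force())
bot.let_go();bot.wait(.5);f()
b=bot.read_camera("side")
bot.move_linear([.5598,.0655,.21],max_speed=.15);bot.move_linear([.50,.066,.25],max_speed=.15);f()
a=bot.read_camera("scene");w=bot.read_camera("wrist");b=bot.read_camera("side")
pickle.dump((a,b,w),open("V4.pkl","wb"))
cv2.imwrite("pics/nib.png",np.vstack([np.hstack([cv2.resize(a["image"][170:270,262:362],(300,300)),cv2.resize(b["image"][120:220,254:354],(300,300))]),cv2.resize(w["image"][:,:],(600,300))[:300]]))
E
```

```text
28.0 [0.5598 0.0655 0.121 ] [-0.6452 -0.2673  0.3679]
29.43 [0.5002 0.0662 0.2496] [-0.4073  0.5844  0.3653]
```

View pics/nib.png

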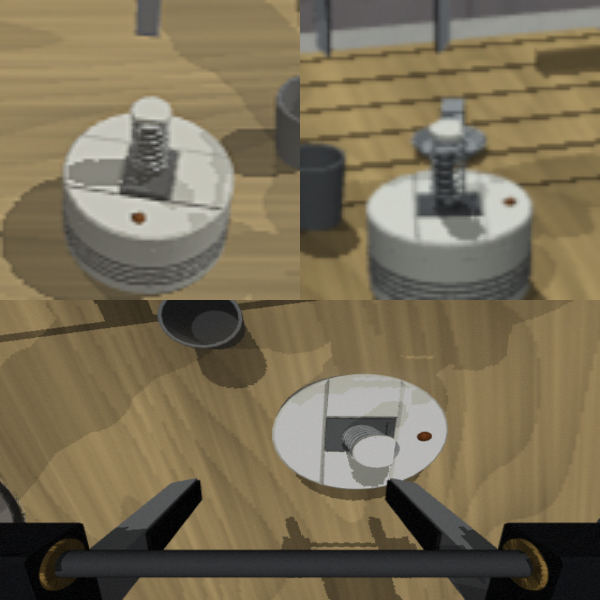

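The spring stands upright on the nibs over the rod. Pressing the cap with closed fingers in guarded steps.

```bash
python3 - <<'E'
from h import *
import pickle
a,b,w=pickle.load(open("V4.pkl","rb"));c,e=tri([a,b],[(312.3,204.5),(303,162.7)]);print("cap tri",c,e)
p=[.5587,.0656]
bot.goto([*p,.20],down(-.175));bot.gripper_close();print(bot.get_t(),bot.get_gripper_width())
bot.move_linear([*p,.174],max_speed=.08)
z=.174
while z>.1505:
    z-=.0015;bot.move_linear([*p,z],max_speed=.03)
    F=np.mean([bot.get_contact_force() for _ in range(3)],axis=0);print(round(bot.get_t(),2),round(bot.get_ee_pos()[2],4),F)
    if F[2]>25: print("stop");break
E
```

```text
cap tri [0.5558 0.064  0.1699] 0.00422211055644287
31.4 0.0005284468746963139
32.12 0.1727 [-0.8906 -0.3474 -0.3711]
32.38 0.171 [-0.6426  0.2587  0.9566]
32.62 0.1695 [-0.1685  0.5622  1.5935]
32.88 0.168 [0.2499 0.7959 2.1264]
33.12 0.1665 [ 0.1265 -0.1109  3.7078]
33.38 0.165 [-0.9814  0.5549  4.3478]
33.62 0.1635 [-0.7301  0.5797  6.1715]
33.88 0.1617 [0.5537 0.3341 0.2075]
34.12 0.1603 [ 0.5749 -0.2915  0.0576]
34.38 0.1589 [ 0.4163  0.0025 -0.0542]
34.62 0.1575 [-0.0642 -0.5687  1.1842]
34.88 0.156 [0.099  0.5392 2.5058]
35.12 0.1545 [-0.5113 -0.4819  3.3421]
35.38 0.1531 [ 1.2395 -0.384   4.9556]
35.62 0.1516 [-0.1767 -0.3759  6.3644]
35.88 0.1503 [-0.4706 -0.2266  8.8767]
```

The spring clicked at about 6 N, and cap contact came back at z≈0.1585 (0.158 expected when home). Retreating slowly for a last check.

```bash
python3 - <<'E'
from h import *
bot.move_linear([.5587,.0656,.17],max_speed=.04);bot.move_linear([.5587,.0656,.22]);bot.move_linear([.48,.066,.25]);bot.wait(.3)
print(bot.get_t(),bot.get_contact_force())
a=bot.read_camera("scene");b=bot.read_camera("side")
cv2.imwrite("pics/end.png",np.hstack([cv2.resize(a["image"][170:270,262:362],(400,400)),cv2.resize(b["image"][120:220,254:354],(400,400))]))
E
```

```text
38.0167 [-0.0966  0.3436  0.0161]
```

View pics/end.png

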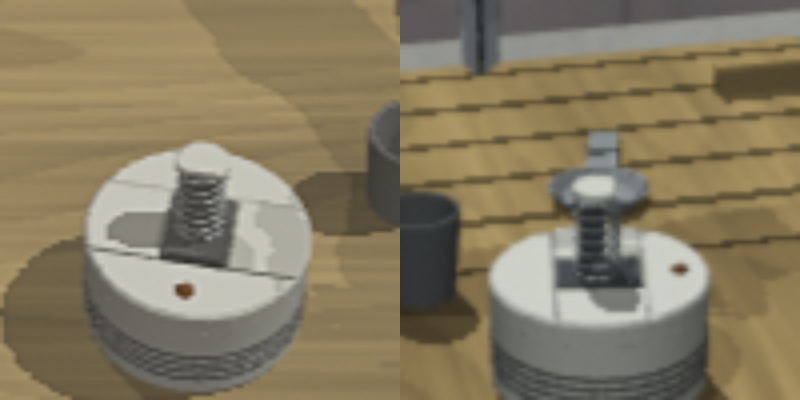

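The spring stands upright on the carrier. Its cap now sits lower, at (203,160) in the scene crop and (593,187) in the side crop. The robot is clear.

```bash
python3 -c "
from rig import bot
bot.hand_in();print(bot.get_t())"
```

```text
the job is handed in; nothing more can be done
the job is handed in; nothing more can be done
```

The job is done and handed in at about 38 s of the 64 s allowed; no verdict was reported.

- **Carrier:** I lifted it by its rod, turned it half a turn and seated it with the ridge next to the lamp. It met about 6 N of sideways force on the way in, which a 1.5 mm shift removed. It pressed on the well floor with about 10 N before I let go.
- **Spring:** I threaded it over the rod without a snag, let it rest on the nibs and let go. I then pressed the cap. It clicked past the nibs at about 6 N.
- **Last checks:** After the click, pressing met the cap again at z ≈ 0.158, which is the home height. The final pictures show the spring upright on the carrier and the robot clear. The cup and spoon rest look undisturbed where they show. I did not look at the jar again at the end, but nothing went near it.
- **Disagreements:**
  - The first ellipse fit of the dehumidifier's top was about 5 mm off. I dropped it for the lamp and the well outline, which agreed within 1 mm.
  - The hand-read two-view check of the cap on the nibs gave the right height (0.170 m). Its rays missed each other by about 4 mm, so I did not use its sideways position.

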